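# Load the router's tool cassette from the setting stand, in order

## Task

The four tool holders stand in the wooden setting stand in the order the CNC router will call them. Move them all into the grey metal tool cassette in that same order: the tool nearest the stand's handle goes into the pocket nearest the cassette's handle, and so on along the row. Keep them upright, cutter up, set each one down gently until its flange sits flat on its sleeve, and let go.

Things in the scene. Friction and masses are not known exactly. Their poses are not given: they have to be found in the camera images.
- tool_surfacing: Upright steel tool holder, 0.36-0.54 kg; origin on its axis in the underside of the 46 mm flange, z up. Heights from there, mm: cone below, 32 wide at 0 to 19 at -46, stud 13 wide, tip at -58; flange to +16, neck 33 wide to +34, dark round collet nut 40 wide to +53 (grasp it from above at +46), its bevel to +58. On top: flat round surfacing head 47 wide at +70 to +84.
- tool_straight: Upright steel tool holder, 0.36-0.54 kg; origin on its axis in the underside of the 46 mm flange, z up. Heights from there, mm: cone below, 32 wide at 0 to 19 at -46, stud 13 wide, tip at -58; flange to +16, neck 33 wide to +34, dark round collet nut 40 wide to +53 (grasp it from above at +46), its bevel to +58. On top: slim two-wing straight cutter, 18 wide, top at +88.
- tool_vee: Upright steel tool holder, 0.36-0.54 kg; origin on its axis in the underside of the 46 mm flange, z up. Heights from there, mm: cone below, 32 wide at 0 to 19 at -46, stud 13 wide, tip at -58; flange to +16, neck 33 wide to +34, dark round collet nut 40 wide to +53 (grasp it from above at +46), its bevel to +58. On top: V-groove cutter, a cone 32 wide at +69 ending in a point at +85.
- tool_drill: Upright steel tool holder, 0.36-0.54 kg; origin on its axis in the underside of the 46 mm flange, z up. Heights from there, mm: cone below, 32 wide at 0 to 19 at -46, stud 13 wide, tip at -58; flange to +16, neck 33 wide to +34, dark round collet nut 40 wide to +53 (grasp it from above at +46), its bevel to +58. On top: thin drill, 8 wide, tip at +92.
- seat_surfacing: black plastic sleeve fixed in the wooden stand, in which tool_surfacing stands at the start; 53 mm outside, bore 38 mm, open below. Origin at the centre of its rim, 66 mm above the worktop. It stays put when the tool is lifted out and so shows that tool's place in the row.
- seat_straight: black plastic sleeve fixed in the wooden stand, in which tool_straight stands at the start; 53 mm outside, bore 38 mm, open below. Origin at the centre of its rim, 66 mm above the worktop. It stays put when the tool is lifted out and so shows that tool's place in the row.
- seat_vee: black plastic sleeve fixed in the wooden stand, in which tool_vee stands at the start; 53 mm outside, bore 38 mm, open below. Origin at the centre of its rim, 66 mm above the worktop. It stays put when the tool is lifted out and so shows that tool's place in the row.
- seat_drill: black plastic sleeve fixed in the wooden stand, in which tool_drill stands at the start; 53 mm outside, bore 38 mm, open below. Origin at the centre of its rim, 66 mm above the worktop. It stays put when the tool is lifted out and so shows that tool's place in the row.
- stand: wooden setting stand, fixed, 76 x 239 x 60 mm, holding the four tools at the start. In mm: origin mid-foot on the worktop; y runs along the row to the end with the black D-shaped handle (70 wide, sticks out 30, z 54). Places at y = +84 (first, handle end), +28, -28, -84, x = 0. The tools' flanges rest on sleeve rims at z 66.
- cassette: grey metal tool cassette, fixed, 92 x 237 x 62 mm, empty at the start. In mm: origin mid-foot on the worktop; y runs along the row to the end with the black D-shaped handle (70 wide, sticks out 30, z 54). Places at y = +84 (first, handle end), +28, -28, -84, x = 0. Each place is a black sleeve, rim at z 66, 53 outside, bore 38, open below; a seated flange lies flat on the rim, its cone has 3 mm play.
Things that resemble listed ones, but are neither listed nor needed, are in the scene too. Leave any blue look-alike of the tool_drill alone.

How it is judged (in metres and radians):
At the end, for the whole second after the job is handed in: Every tool holder stands in the cassette pocket with the same number, counted from the handle end, as the stand sleeve it started in; within 8 mm of the pocket centre along and across the row, flange down within 3 mm of the rim height, upright within 0.08 rad, at rest (((y of seat_surfacing in the frame of stand between 0.07 and 0.098 m and y of tool_surfacing in the frame of cassette between 0.076 and 0.092 m) or (y of seat_surfacing in the frame of stand between 0.014 and 0.042 m and y of tool_surfacing in the frame of cassette between 0.02 and 0.036 m) or (y of seat_surfacing in the frame of stand between -0.042 and -0.014 m and y of tool_surfacing in the frame of cassette between -0.036 and -0.02 m) or (y of seat_surfacing in the frame of stand between -0.098 and -0.07 m and y of tool_surfacing in the frame of cassette between -0.092 and -0.076 m)) and x of tool_surfacing in the frame of cassette between -0.008 and 0.008 m and z of tool_surfacing in the frame of cassette between 0.063 and 0.069 m and angle between each of tool_surfacing, tool_straight, tool_vee, tool_drill's own z axis and vertical below 0.08 rad and linear speed of each of tool_surfacing, tool_straight, tool_vee, tool_drill below 0.02 m/s and angular speed of each of tool_surfacing, tool_straight, tool_vee, tool_drill below 0.2 rad/s and ((y of seat_straight in the frame of stand between 0.07 and 0.098 m and y of tool_straight in the frame of cassette between 0.076 and 0.092 m) or (y of seat_straight in the frame of stand between 0.014 and 0.042 m and y of tool_straight in the frame of cassette between 0.02 and 0.036 m) or (y of seat_straight in the frame of stand between -0.042 and -0.014 m and y of tool_straight in the frame of cassette between -0.036 and -0.02 m) or (y of seat_straight in the frame of stand between -0.098 and -0.07 m and y of tool_straight in the frame of cassette between -0.092 and -0.076 m)) and x of tool_straight in the frame of cassette between -0.008 and 0.008 m and z of tool_straight in the frame of cassette between 0.063 and 0.069 m and ((y of seat_vee in the frame of stand between 0.07 and 0.098 m and y of tool_vee in the frame of cassette between 0.076 and 0.092 m) or (y of seat_vee in the frame of stand between 0.014 and 0.042 m and y of tool_vee in the frame of cassette between 0.02 and 0.036 m) or (y of seat_vee in the frame of stand between -0.042 and -0.014 m and y of tool_vee in the frame of cassette between -0.036 and -0.02 m) or (y of seat_vee in the frame of stand between -0.098 and -0.07 m and y of tool_vee in the frame of cassette between -0.092 and -0.076 m)) and x of tool_vee in the frame of cassette between -0.008 and 0.008 m and z of tool_vee in the frame of cassette between 0.063 and 0.069 m and ((y of seat_drill in the frame of stand between 0.07 and 0.098 m and y of tool_drill in the frame of cassette between 0.076 and 0.092 m) or (y of seat_drill in the frame of stand between 0.014 and 0.042 m and y of tool_drill in the frame of cassette between 0.02 and 0.036 m) or (y of seat_drill in the frame of stand between -0.042 and -0.014 m and y of tool_drill in the frame of cassette between -0.036 and -0.02 m) or (y of seat_drill in the frame of stand between -0.098 and -0.07 m and y of tool_drill in the frame of cassette between -0.092 and -0.076 m)) and x of tool_drill in the frame of cassette between -0.008 and 0.008 m and z of tool_drill in the frame of cassette between 0.063 and 0.069 m); the robot touches nothing.
It fails at once if a tool holder is tipped over or laid down (more than 45 degrees from upright) (angle between any of tool_surfacing, tool_straight, tool_vee, tool_drill's own z axis and vertical above 0.785 rad).
It fails at once if a tool holder is dropped or rammed into the cassette (contact over 80 N) (contact force between any of tool_surfacing, tool_straight, tool_vee, tool_drill and cassette above 80 N).
It also fails if it takes over 134 s, if anything falls off the work surface, if the arm or the gripper's body presses on something with over 40 N, if the wrist force passes 120 N, or if a joint passes its speed limit or range.

## Robot

A 6-joint arm with a two-finger parallel gripper is mounted at the origin on a cart in front of the work surface, level with it; the furniture and walls round the work are solid. World frame = base frame: x ahead of the robot, y to its left, z up, the work surface at z = 0. Lengths are in m, angles in degrees, forces in N, time in s.
With the tool pointing down it reaches from about 0.2 to 0.875 m from the base axis. Payload 3.4 kg.
Tool frame: the origin (TCP) lies at the very end of the fingers, on their centre line; the grasp point (between the pads) lies 19 mm behind it; z points along the fingers, y is the direction in which the jaws open and shut (so a half turn about z gives the same grasp; the last joint's range is limited). The gripper opens to 94 mm and grips with 3 to 60 N. Pads are 16 mm wide; open, the fingers measure 119 mm over their backs; the gripper's body (75 mm by 177 mm) begins 78 mm behind the grasp point.
Start: joints at [-73.052, 15.808, 86.224, -0, 77.962, -6.933], TCP at [0.233, -0.526, 0.177] pointing down, gripper open.
Joint ranges: [-165.64, 165.64], [-43.16, 119.46], [12.63, 154.43], [-67.54, 247.53], [6.08, 155.33], [-154.97, 154.97]. Speed limits (degrees/s): [147.25, 147.25, 180, 180, 180, 180].

## Interface

Orientations are given as a 3x3 rotation matrix whose columns are the frame's x, y, z axes.
In Python, from bench import bot, snapshot, camera_info, models gives the robot as it stands.
- The arm moves only by the tool jog_arm, never from a script. Its argument "increments" is a list of rows, each a list of 2 entries, a list of its own where there are three numbers: the shift along the tool's x, y, z in cm, then the turn about the tool's z in rad. In form: [[[dx, dy, dz], turn], ...]. A call has 1 to 10 rows; each row is the pose to reach, as a shift and turn from the pose commanded when the call began, along the tool's axes at that moment; what a row does not reach only later rows make up. A row lasts 1/10 s, in which the tool goes at most 50 mm and 8.59 degrees, less where a joint would pass 70% of its speed; a pose out of reach is approached as far as the arm can. A call with a gripper value outside its range is refused whole. "claw" is the opening, from -1 (shut) to 1 (fully open), set as the call begins (left out, the last holds). The fingers move at their own pace and stop on an object; the grip force is fixed at half the most. Time passes only in rows, so rows that repeat a pose let the fingers close. It gives the time, the measured TCP pose, the force and the opening at its end, in the units of the state.
- bot.state(): the state, without advancing time (a new reading comes with each control period).
- snapshot(name): name is "side" or "top"; returns (picture, depth): 480x640x3 uint8, red, green, blue; 480x640 float32, m along the optical axis (not along the pixel's ray), 0 where there is no reading.
- camera_info(name): a dict with "intrinsics" (3x3 intrinsics, pixels), "D" ([k1, k2, p1, p2, k3] as OpenCV has them; the pictures are not rectified), "R" (3x3) and "t" (3): a world point X has camera coordinates R X + t. Camera axes: x right, y down, z forward; pixel columns grow to the right and rows downward; lengths in m; the calibration is good to about 2 mm. A picture is of the moment at which its call begins. camera_info takes no time and is no camera call.
- bot.hand_in(): hands the job in, once; it reports no verdict.
Trained networks look in the newest picture that a camera, given by its name, has taken for a name from the list of things; names that differ only in an ending like _2 or _b are one class to them, and where a whole thing is asked for, a point or a joint stands for the part that bears it (a point fixed in the world has none). Each returns a list of dicts, best first, with "score" (0 to 1); they miss things now and then, are a little off and sometimes report something else, mostly with a low value. They report only what shows in the picture. A call takes as long as a camera call. They do not tell look-alikes from the thing itself.
- models.trace(camera, label): "pixels" (480x640 bool, what is visible of it) and "box" ([centre column, centre row, width, height] in pixels, round what is visible of it).
The state is a dict: "clock": time; "joint_positions": joint angles; "joint_vel": joint speeds; "tau": joint torques, N m; "tool_pos": TCP position; "tool_rot": TCP orientation; "ft_force": force on the tool from outside, world axes, zero at the start; "ft_torque": the same for the moment, N m; "width": finger opening in m.
Only numpy, scipy, OpenCV 4.12 (cv2) and the standard library are available. Lean on these libraries where they do the work, as an engineer would, in place of code of your own. Each camera call takes 0.05 s, during which the arm holds its last target. There are 200 camera calls.

## Working session

There is one attempt and no reset: what is moved stays moved. The work goes in short steps, Python scripts to look and compute and a tool call to move; the robot and the scene stay as the last step left them, time stands still between calls to the robot, and variables do not carry over. Pictures are saved under pics/ and viewed, about 12 in all and at most 16, crops included, and the job is handed in when it is done.

Besides the shell and the picture viewer there is one more tool, called by a JSON object that holds its "op" and its "data", one argument or row to a line. jog_arm: Moves the arm, as the interface text tells. Its arguments: {"type":"object","properties":{"increments":{"type":"array","items":{"type":"array"}},"claw":{"type":"number"}},"required":["increments"]}

```bash
mkdir -p pics; ls; python3 - <<'E'
from bench import bot, snapshot, camera_info, models
import cv2,numpy as np
s=bot.state();print(s)
for n in("side","top"):
    p,d=snapshot(n);cv2.imwrite(f"pics/{n}0.png",p[:,:,::-1]);np.save(f"{n}_d0.npy",d)
    print(n,camera_info(n))
    for l in["tool_surfacing","tool_straight","tool_vee","tool_drill","stand","cassette"]:
        for r in models.trace(n,l):print(n,l,round(r["score"],2),np.round(r["box"],0))
print(bot.state()["clock"])
E
```

```text
pics
{'clock': 0.0, 'joint_positions': array([-7.30516541e+01,  1.58461150e+01,  8.62936619e+01, -2.56392603e-03,
        7.79618114e+01, -6.93337284e+00]), 'joint_vel': array([-0.01791064, -0.1000875 , -0.05667246, -0.06247572, -0.0459155 ,
        0.02323763]), 'tau': array([-4.91953379e-04, -4.04581404e+01, -2.37230229e+01,  7.03438930e-02,
        3.47466453e-02, -1.21312278e-04]), 'tool_pos': array([ 0.23258144, -0.52519151,  0.17613063]), 'tool_rot': array([[ 9.14379430e-01,  4.04857934e-01, -5.58724886e-04],
       [ 4.04858283e-01, -9.14377896e-01,  1.68328491e-03],
       [ 1.70605565e-04, -1.76536549e-03, -9.99998427e-01]]), 'ft_force': array([ 0.26893379, -0.03263274,  0.15981969]), 'ft_torque': array([-0.0219655 , -0.01114415,  0.01457829]), 'width': 0.0939443385227028}
side {'intrinsics': array([[527.18733102,   0.        , 330.33335057],
       [  0.        , 527.18733102, 233.87611904],
       [  0.        ,   0.        ,   1.        ]]), 'D': array([-0.0565404,  0.       ,  0.       ,  0.       ,  0.       ]), 'R': array([[-0.97133017, -0.23710927, -0.01723076],
     
[... 738 characters left out ...]
.        ,   0.        ,   1.        ]]), 'D': array([-0.0981008,  0.       ,  0.       ,  0.       ,  0.       ]), 'R': array([[-0.02616781, -0.99962349,  0.0082542 ],
       [-0.99406102,  0.02514792, -0.10587852],
       [ 0.10563108, -0.01097579, -0.99434481]]), 't': array([0.02877294, 0.46480804, 1.09032325])}
top tool_surfacing 0.76 [232. 249.  20.  24.]
top tool_surfacing 0.72 [195. 227.  21.  21.]
top tool_straight 0.71 [176. 209.  30.  21.]
top tool_vee 0.83 [215. 237.  21.  14.]
top tool_drill 0.85 [193. 225.  22.  19.]
top tool_drill 0.85 [139. 246.  27.  22.]
top tool_drill 0.81 [140. 278.  33.  16.]
top stand 0.75 [213. 234.  95.  82.]
top cassette 0.77 [447. 222.  42. 111.]
0.7
```

View pics/top0.png

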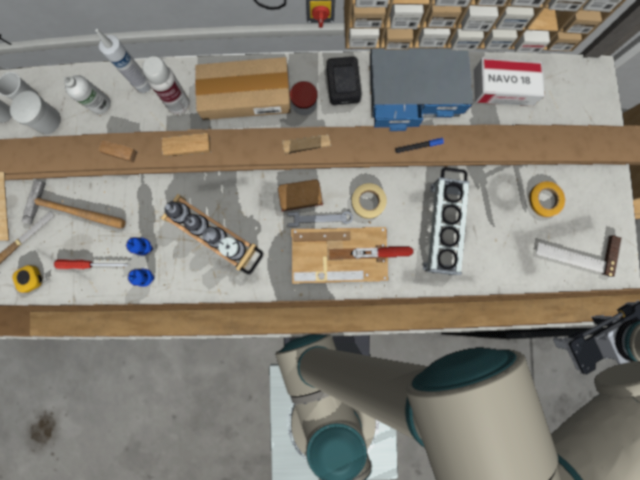

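View pics/side0.png

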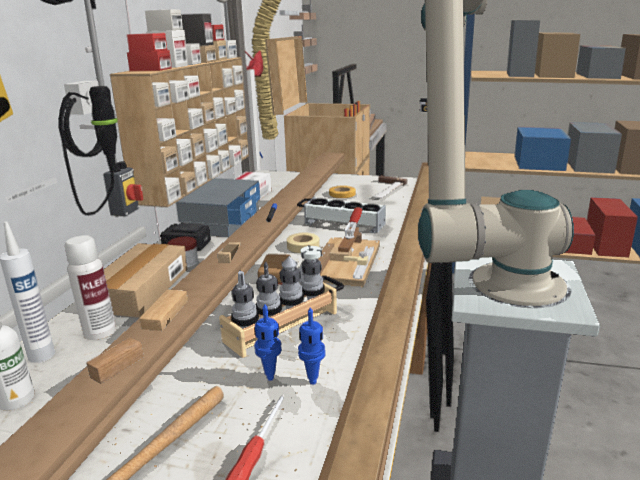

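Top view: the stand's D-handle is at (252,258), the cassette's handle at about (448,172). I'll rectify both regions at a known height.

```bash
cat >h.py <<'E'
from bench import bot, snapshot, camera_info, models
import cv2,numpy as np
def proj(X,n):
    c=camera_info(n);r,_=cv2.Rodrigues(c["R"])
    return cv2.projectPoints(np.asarray(X,float).reshape(-1,3),r,c["t"],c["intrinsics"],c["D"])[0].reshape(-1,2)
def cloud(d,n):
    c=camera_info(n);v,u=np.mgrid[:480,:640]
    p=cv2.undistortPoints(np.stack([u,v],-1).reshape(-1,1,2).astype(float),c["intrinsics"],c["D"]).reshape(480,640,2)
    P=np.dstack([p*d[...,None],d])
    W=(P-c["t"])@c["R"];W[d==0]=np.nan
    return W
def ortho(img,n,cx,cy,z,half=.16,ppm=1500):
    # image: right = -y, up = +x
    k=int(2*half*ppm);g=(np.arange(k)+.5)/ppm-half
    X=np.zeros((k,k,3));X[...,0]=cx-g[:,None];X[...,1]=cy-g[None,:];X[...,2]=z
    m=proj(X,n).astype(np.float32).reshape(k,k,2)
    return cv2.remap(img,m,None,cv2.INTER_CUBIC)
E
python3 - <<'E'
from h import *
p=cv2.imread("pics/top0.png");d=np.load("top_d0.npy");W=cloud(d,"top")
for n,(c,r,w,h) in {"stand":(213,234,95,82),"cass":(447,222,42,111)}.items():
    Q=W[r-h//2-4:r+h//2+4,c-w//2-4:c+w//2+4].reshape(-1,3);Q=Q[~np.isnan(Q).any(1)]
    T=Q[(Q[:,2]>.05)&(Q[:,2]<.17)]
    lo=Q[(Q[:,2]<.02)]
    print(n,T.mean(0),T.min(0),T.max(0),"floor",np.median(lo[:,2]),len(T))
    b=cv2.minAreaRect((T[(T[:,2]>.055)&(T[:,2]<.072)][:,:2]*1000).astype(np.float32));print(b)
    print(np.histogram(T[:,2],np.arange(.05,.17,.005))[0])
    m=T.mean(0)
    cv2.imwrite(f"pics/o_{n}.png",np.hstack([ortho(p,"top",round(m[0],2),round(m[1],2),z,.13) for z in((.066,.12))]))
    print("centre",round(m[0],2),round(m[1],2))
a=cv2.imread("pics/o_stand.png");b=cv2.imread("pics/o_cass.png")
s=cv2.imread("pics/side0.png")[235:365,215:345];s=cv2.resize(s,(390,390),interpolation=cv2.INTER_CUBIC)
o=np.hstack([a[:,390:],b[:,:390]]);cv2.imwrite("pics/c1.png",o);cv2.imwrite("pics/c1s.png",s)
E
```

```text
stand [0.47794035 0.28561851 0.09243215] [0.3787593  0.16469568 0.05005872] [0.58286501 0.41577953 0.15839422] floor -0.0002667089888975234 2585
((478.7929382324219, 288.23260498046875), (268.4319152832031, 75.4468002319336), 55.39503860473633)
[463 372 188 115  25  81 196  21   2   2  23  42  53 135 285  64  21  73
  92 255  69   8   0]
centre 0.48 0.29
cass [ 0.49654984 -0.30243064  0.06103054] [ 0.36685881 -0.35996457  0.05006488] [ 0.63618091 -0.2470743   0.07237993] floor -5.905702851187818e-06 2257
((500.78924560546875, -305.1509704589844), (79.84312438964844, 267.85400390625), 81.37755584716797)
[121 833 896 400   7   0   0   0   0   0   0   0   0   0   0   0   0   0
   0   0   0   0   0]
centre 0.5 -0.3
```

View pics/c1.png

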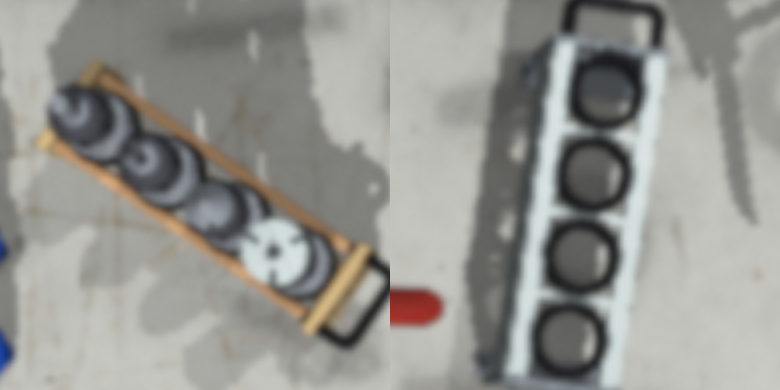

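View pics/c1s.png

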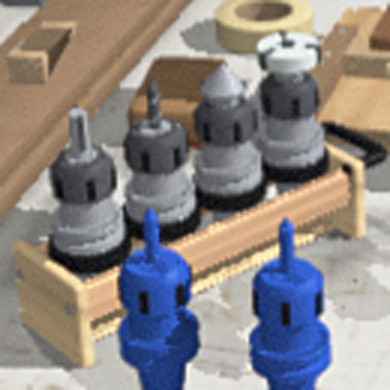

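Order from the handle end: surfacing, vee, drill, straight. Now a precise fit of both rows.

```bash
cat >fit.py <<'E'
from h import *
from scipy.optimize import minimize,least_squares
def tools_fit(ds,c0,half=.03):
    # surface-of-revolution fit of each tool, z 0.084..0.118 (neck+nut), both clouds
    out=[]
    for c in c0:
        res=[]
        for n in ds:
            W=ds[n].reshape(-1,3);z=W[:,2]-.066
            Q=W[(np.hypot(*(W[:,:2]-c).T)<half)&(z>.018)&(z<.053)];zq=Q[:,2]-.066
            R=np.where(zq<.034,.0165,.020)
            f=lambda p:np.hypot(Q[:,0]-p[0],Q[:,1]-p[1])-R
            r=least_squares(f,c,loss="soft_l1",f_scale=.0015);res.append(r.x)
            print(n,len(Q),np.round(r.x,4),"mad",round(float(np.median(abs(f(r.x)))),4))
        out.append(res)
    return np.array(out)
def ring_fit(g,n,x0):
    g=cv2.GaussianBlur(g,(0,0),.8).astype(np.float32)
    a=np.linspace(0,2*np.pi,90,endpoint=False);A=np.c_[np.cos(a),np.sin(a),0*a]
    def samp(cx,cy,r):
        m=proj([cx,cy,.066]+r*A,n).astype(np.float32).reshape(1,-1,2);return cv2.remap(g,m,None,cv2.INTER_LINEAR).ravel()
    def cost(p):
        s=0
        for k in(84,28,-28,-84):
            c=p[:2]+k/1000*np.array([np.cos(p[2]),np.sin(p[2])])
            s+=samp(*c,.0225).mean()*2-samp(*c,.0295).mean()-np.minimum(samp(*c,.0160),120).mean()
        return s
    r=minimize(cost,x0,method="Nelder-Mead",options=dict(initial_simplex=np.array(x0)+np.vstack([0*np.eye(3)[:1],np.diag([.006,.006,.05])])))
    return r
if __name__=="__main__":
    ds={n:cloud(np.load(f"{n}_d0.npy"),n) for n in("top","side")}
    # rough stand: ortho z=.12 nut centres
    px=np.array([[290,255],[223,213],[155,163],[88,118]])
    c0=np.c_[.48-(px[:,1]-195)/1500,.29-(px[:,0]-195)/1500];print(c0)
    t=tools_fit(ds,c0)
    m=t.mean(1);k=np.array([84,28,-28,-84])/1000
    d=(k@ (m-m.mean(0)))/(k@k);print("stand centre",m.mean(0),"yaw",np.degrees(np.arctan2(d[1],d[0])),"scale",np.hypot(*d))
    print(np.round(m-(m.mean(0)+k[:,None]*d),4))
    for n in("top","side"):
        g=cv2.imread(f"pics/{n}0.png",0);r=ring_fit(g,n,[.4867,-.3024,-.145]);print(n,r.x,np.degrees(r.x[2]),r.fun)
E
python3 fit.py
```

```text
[[0.44       0.22666667]
 [0.468      0.27133333]
 [0.50133333 0.31666667]
 [0.53133333 0.36133333]]
top 31 [0.4397 0.2303] mad 0.0004
side 265 [0.4404 0.2308] mad 0.001
top 56 [0.4709 0.2775] mad 0.0004
side 309 [0.4718 0.2767] mad 0.001
top 75 [0.503 0.324] mad 0.0006
side 324 [0.5035 0.3231] mad 0.001
top 95 [0.5346 0.3694] mad 0.0009
side 349 [0.5352 0.3686] mad 0.0011
stand centre [0.48740362 0.30003674] yaw -124.41980654169018 scale 0.9999233551294419
[[ 0.0001 -0.0002]
 [-0.0002  0.0002]
 [ 0.      0.0004]
 [ 0.     -0.0003]]
top [ 0.48587596 -0.30185427 -0.14826912] -8.49519502355302 -428.2678527832031Traceback (most recent call last):
  File "fit.py", line 40, in <module>
    g=cv2.imread(f"pics/{n}0.png",0);r=ring_fit(g,n,[.4867,-.3024,-.145]);print(n,r.x,np.degrees(r.x[2]),r.fun)
                                       ~~~~~~~~^^^^^^^^^^^^^^^^^^^^^^^^^^
  File "fit.py", line 28, in ring_fit
    r=minimize(cost,x0,method="Nelder-Mead",options=dict(initial_simplex=np.array(x0)+np.vstack([0*np.eye(3)[:1],np.diag([.006,.006,.05])])))
    res = _minimize_neldermead(fun, x0, args, callback, bounds=bounds,
                               **options)
    fxc = func(xc)
    fx = function(np.copy(x), *(wrapper_args + args))
  File "fit.py", line 26, in cost
    s+=samp(*c,.0225).mean()*2-samp(*c,.0295).mean()-np.minimum(samp(*c,.0160),120).mean()
                                                                ~~~~^^^^^^^^^^
  File "fit.py", line 21, in samp
    m=proj([cx,cy,.066]+r*A,n).astype(np.float32).reshape(1,-1,2);return cv2.remap(g,m,None,cv2.INTER_LINEAR).ravel()
      ~~~~^^^^^^^^^^^^^^^^^^^^
  File "h.py", line 4, in proj
    c=camera_info(n);r,_=cv2.Rodrigues(c["R"])
ValueError: time passes only in moves, steps and waits
```

```bash
cat >plan.py <<'E'
import numpy as np
def inc(a,b):
    """a,b=(x,y,z,yaw deg) tool-down poses -> dx,dy,dz cm, turn rad"""
    y=np.radians(a[3]);ex=np.array([np.cos(y),np.sin(y)]);ey=np.array([np.sin(y),-np.cos(y)])
    d=np.subtract(b[:2],a[:2]);return [[round(100*float(d@ex),2),round(100*float(d@ey),2),round(100*(a[2]-b[2]),2)],round(-np.radians(b[3]-a[3]),3)]
S=np.array([.4874,.3000]);sy=np.radians(-124.42);C=np.array([.4859,-.3019]);cy=np.radians(-8.5)
k=[.084,.028,-.028,-.084]
s=[S+a*np.array([np.cos(sy),np.sin(sy)]) for a in k];c=[C+a*np.array([np.cos(cy),np.sin(cy)]) for a in k]
SY,CY=55.58,-8.5
E
python3 - <<'E'
import h,bench
ci={n:bench.camera_info(n) for n in("top","side")};h.camera_info=lambda n:ci[n]
from h import *;import fit;from plan import *
r=None
g=cv2.imread("pics/side0.png",0);r=fit.ring_fit(g,"side",[.4867,-.3024,-.145]);print("side",r.x,np.degrees(r.x[2]),r.fun)
a=np.linspace(0,2*np.pi,200);A=np.c_[np.cos(a),np.sin(a),0*a];o=[]
for n,(x,y) in{"top":(385,160),"side":(290,150)}.items():
    p=cv2.imread(f"pics/{n}0.png");K=5;w,hh=120,120
    q=cv2.resize(p[y:y+hh,x:x+w],None,fx=3.3,fy=3.3,interpolation=cv2.INTER_CUBIC)
    for cc in c:
        for rr,col in((.0265,(0,0,255)),(.019,(0,255,0))):
            m=(proj(np.r_[cc,.066]+rr*A,n)-[x,y]+.5)*3.3;cv2.polylines(q,[m.round().astype(int)],True,col,1)
    o.append(q)
cv2.imwrite("pics/c2.png",np.hstack(o))
st=(.233,-.526,.177,23.881)
P=[st]
print("to hover1",inc(st,(*s[0],.22,SY)))
for i in range(4):
    print(i,s[i].round(4),c[i].round(4),"stand->cass",inc((*s[i],.2,SY),(*c[i],.2,CY)),"cass->stand+1",inc((*c[i],.2,CY),(*s[(i+1)%4],.2,SY)))
E
```

```text
side [ 0.48546004 -0.2930496  -0.1520746 ] -8.713232668368011 -132.19683837890625
to hover1 [[49.55, -60.82, -4.3], np.float64(-0.553)]
0 [0.4399 0.2307] [ 0.569  -0.3143] stand->cass [[-37.66, 41.45, 0.0], np.float64(1.118)] cass->stand+1 [[-18.37, -57.03, 0.0], np.float64(-1.118)]
1 [0.4716 0.2769] [ 0.5136 -0.306 ] stand->cass [[-45.71, 36.42, 0.0], np.float64(1.118)] cass->stand+1 [[-10.32, -62.07, 0.0], np.float64(-1.118)]
2 [0.5032 0.3231] [ 0.4582 -0.2978] stand->cass [[-53.76, 31.38, 0.0], np.float64(1.118)] cass->stand+1 [[-2.28, -67.11, 0.0], np.float64(-1.118)]
3 [0.5349 0.3693] [ 0.4028 -0.2895] stand->cass [[-61.81, 26.34, 0.0], np.float64(1.118)] cass->stand+1 [[-4.02, -52.0, 0.0], np.float64(-1.118)]
```

View pics/c2.png

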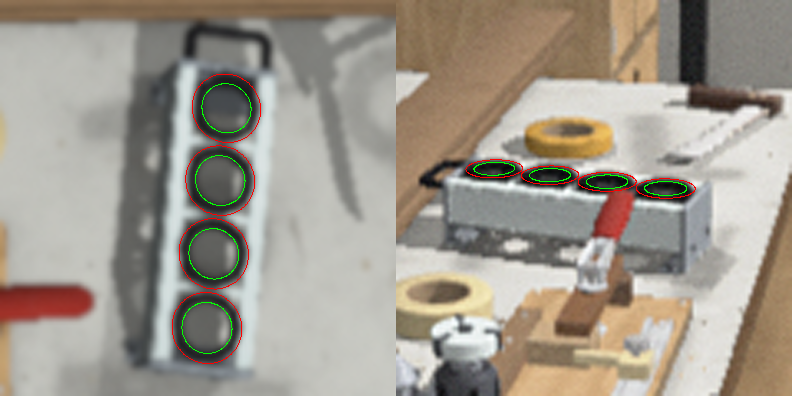

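{"op": "jog_arm", "data": {
  "increments": [
    [[0,0,-3],0],
    [[0,0,-6],0],
    [[0,0,-8],0],
    [[0,0,-8],0]
  ],
  "claw": 1
}}

```text
clock: 1.1
tool_pos: [0.2333, -0.5277, 0.2602]
tool_rot: [[0.914, 0.405, 0.002], [0.405, -0.914, -0.006], [-0.001, 0.007, -1.0]]
ft_force: [0.5, -0.2, -0.5]
width: 0.0942
```

The overlay fits the rims in both views. Moving to the stand.

{"op": "jog_arm", "data": {
  "increments": [
    [[1,-1.2,0],0],
    [[3,-3.7,0],0],
    [[5.5,-6.8,0],0],
    [[8,-9.8,0],0],
    [[10.5,-12.9,0],0],
    [[13,-16,0],0],
    [[15.5,-19,0],0],
    [[18,-22.1,0],0],
    [[20.5,-25.2,0],0],
    [[23,-28.2,0],0]
  ]
}}

```text
clock: 2.1
tool_pos: [0.3275, -0.1714, 0.2551]
tool_rot: [[0.914, 0.405, -0.002], [0.405, -0.914, 0.003], [-0.001, -0.003, -1.0]]
ft_force: [1.2, 0.6, -0.6]
width: 0.0939
```

{"op": "jog_arm", "data": {
  "increments": [
    [[2.5,-3.1,0],-0.05],
    [[5,-6.1,0],-0.1],
    [[7.5,-9.2,0.5],-0.15],
    [[10,-12.3,1],-0.2],
    [[12.5,-15.4,1.5],-0.25],
    [[15,-18.4,2],-0.3],
    [[17.5,-21.5,2.5],-0.35],
    [[20,-24.6,3],-0.4],
    [[22.5,-27.6,3.5],-0.45],
    [[24.5,-30.1,3.7],-0.5]
  ]
}}

```text
clock: 3.1
tool_pos: [0.4286, 0.2016, 0.2175]
tool_rot: [[0.605, 0.796, -0.004], [0.796, -0.605, -0.001], [-0.003, -0.003, -1.0]]
ft_force: [0.4, -0.3, 1.0]
width: 0.0942
```

{"op": "jog_arm", "data": {
  "increments": [
    [[0,0,0],-0.05],
    [[0,0,0],-0.05],
    [[0,0,0],-0.05],
    [[0,0,0],-0.05]
  ]
}}

```text
clock: 3.5
tool_pos: [0.4302, 0.199, 0.2195]
tool_rot: [[0.569, 0.822, -0.001], [0.822, -0.569, -0.0], [-0.001, -0.001, -1.0]]
ft_force: [0.2, -0.2, 0.4]
width: 0.0937
```

```bash
python3 - <<'E'
from h import *
s=bot.state();print(s["tool_pos"],s["tool_rot"],s["joint_positions"])
R=s["tool_rot"];print(np.degrees(np.arctan2(R[1,0],R[0,0])))
E
```

```text
[0.43018357 0.19900452 0.21946196] [[ 5.69109889e-01  8.22260769e-01 -1.07739829e-03]
 [ 8.22260898e-01 -5.69110554e-01 -4.38854807e-04]
 [-9.74011828e-04 -6.36145875e-04 -9.99999323e-01]] [ 1.64119729e+01  5.71979277e+00  9.32149879e+01 -6.75940442e-03
  8.11315390e+01  5.11012344e+01]
55.311802252660705
```

{"op": "jog_arm", "data": {
  "increments": [
    [[1,-0.3,0],-0.005],
    [[2.5,-0.8,0],-0.005],
    [[3.16,-1.01,0],-0.005],
    [[3.16,-1.01,0],-0.005],
    [[3.16,-1.01,0],-0.005],
    [[3.16,-1.01,0],-0.005]
  ]
}}

```text
clock: 4.1
tool_pos: [0.4406, 0.2312, 0.2199]
tool_rot: [[0.564, 0.826, -0.0], [0.826, -0.564, -0.0], [-0.001, 0.0, -1.0]]
ft_force: [0.1, 0.4, -0.0]
width: 0.0944
```

```bash
python3 - <<'E'
from h import *
s=bot.state();print(s["tool_pos"],s["clock"])
p,d=snapshot("side");np.save("side_d1.npy",d);cv2.imwrite("pics/s1.png",cv2.resize(p[190:390,180:400,::-1],None,fx=3,fy=3))
print(bot.state()["tool_pos"])
E
```

```text
[0.44059882 0.23117765 0.21985425] 4.1
[0.44058784 0.23111879 0.21988971]
```

View pics/s1.png

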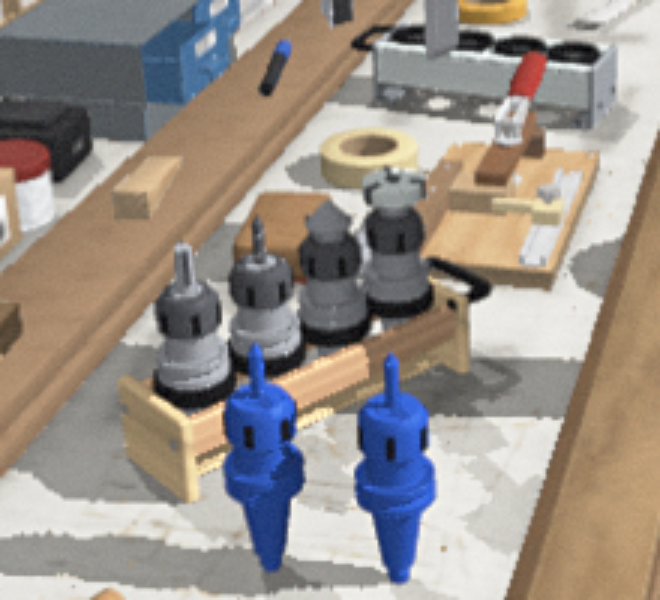

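Clear around the finger (visible at about (326,205)); the tool row is undisturbed. Descend and grip.

{"op": "jog_arm", "data": {
  "increments": [
    [[-0.07,0,1.5],0],
    [[-0.07,0,3.5],0],
    [[-0.07,0,5.5],0],
    [[-0.07,0,7.5],0],
    [[-0.07,0,9.5],0],
    [[-0.07,0,11],0],
    [[-0.07,0,12.2],0],
    [[-0.07,0,12.7],0],
    [[-0.07,0,12.7],0]
  ]
}}

```text
clock: 5.05
tool_pos: [0.4401, 0.2305, 0.0925]
tool_rot: [[0.564, 0.826, -0.001], [0.826, -0.564, -0.0], [-0.001, -0.0, -1.0]]
ft_force: [-0.5, -0.5, 0.8]
width: 0.0939
```

{"op": "jog_arm", "data": {
  "increments": [
    [[0,0,0],0],
    [[0,0,0],0],
    [[0,0,0],0],
    [[0,0,0],0],
    [[0,0,0],0],
    [[0,0,0],0],
    [[0,0,0],0],
    [[0,0,0],0],
    [[0,0,0],0],
    [[0,0,0],0]
  ],
  "claw": -1
}}

```text
clock: 6.05
tool_pos: [0.4403, 0.2308, 0.093]
tool_rot: [[0.564, 0.826, -0.0], [0.826, -0.564, -0.0], [-0.0, -0.0, -1.0]]
ft_force: [-0.5, 0.1, 0.6]
width: 0.0424
```

{"op": "jog_arm", "data": {
  "increments": [
    [[0,0,-0.3],0],
    [[0,0,-1],0],
    [[0,0,-2],0],
    [[0,0,-3.2],0],
    [[0,0,-4.5],0],
    [[0,0,-6],0],
    [[0,0,-7.5],0],
    [[0,0,-8.7],0],
    [[0,0,-9.5],0],
    [[0,0,-10],0]
  ]
}}

```text
clock: 7.05
tool_pos: [0.4406, 0.2308, 0.1939]
tool_rot: [[0.564, 0.826, 0.001], [0.826, -0.564, 0.0], [0.001, 0.001, -1.0]]
ft_force: [0.3, -0.7, -4.3]
width: 0.0426
```

Lifted (4.3 N, matching the mass). Carry to pocket 1.

{"op": "jog_arm", "data": {
  "increments": [
    [[-0.6,0.7,0],0],
    [[-2,2.2,0],0],
    [[-4.2,4.6,0],0],
    [[-6.8,7.5,0],0],
    [[-9.4,10.4,0],0],
    [[-12,13.3,0],0],
    [[-14.7,16.2,0],0],
    [[-17.3,19.1,0],0],
    [[-20,22,0],0],
    [[-22.6,24.9,0],0]
  ]
}}

```text
clock: 8.05
tool_pos: [0.5178, -0.0986, 0.1922]
tool_rot: [[0.564, 0.826, -0.002], [0.826, -0.564, -0.0], [-0.001, -0.001, -1.0]]
ft_force: [0.2, 0.6, -3.9]
width: 0.0422
```

{"op": "jog_arm", "data": {
  "increments": [
    [[-2.6,2.9,0],0.11],
    [[-5.2,5.7,0],0.22],
    [[-7.6,8.4,0],0.34],
    [[-9.6,10.6,0],0.46],
    [[-11.4,12.5,0],0.58],
    [[-12.8,14.1,0],0.7],
    [[-13.9,15.3,0],0.82],
    [[-14.6,16,0],0.94],
    [[-15.06,16.55,0],1.05],
    [[-15.06,16.55,0],1.118]
  ]
}}

```text
clock: 9.05
tool_pos: [0.5695, -0.3158, 0.1913]
tool_rot: [[0.989, -0.151, -0.002], [-0.151, -0.989, 0.0], [-0.002, 0.0, -1.0]]
ft_force: [-0.2, 0.1, -4.1]
width: 0.0422
```

{"op": "jog_arm", "data": {
  "increments": [
    [[0,0,0],0],
    [[0,0,0],0],
    [[0,0,0],0]
  ]
}}

```text
clock: 9.35
tool_pos: [0.57, -0.3139, 0.1926]
tool_rot: [[0.989, -0.145, -0.001], [-0.145, -0.989, 0.0], [-0.001, -0.0, -1.0]]
ft_force: [0.6, -0.2, -3.9]
width: 0.0423
```

```bash
cat >chk.py <<'E'
import sys
from h import *
from plan import *
i=int(sys.argv[1]);s_=bot.state();R=s_["tool_rot"];yaw=np.degrees(np.arctan2(R[1,0],R[0,0]))
print(s_["tool_pos"].round(4),yaw.round(2),R[:,2].round(4),"inc to pocket",inc((*s_["tool_pos"],yaw),(*c[i],.093,CY)),s_["width"])
p,d=snapshot("side");cv2.imwrite(f"pics/h{i}.png",cv2.resize(p[110:290,250:450,::-1],None,fx=3.3,fy=3.3))
p2,d2=snapshot("top")
z0=s_["tool_pos"][2]+.019-.046-.066
for n,dd in(("side",d),("top",d2)):
    W=cloud(dd,n).reshape(-1,3);z=W[:,2]-.066-z0;g=s_["tool_pos"][:2]
    Q=W[(np.hypot(*(W[:,:2]-g).T)<.032)&(z>.002)&(z<.014)]
    if len(Q)<20:print(n,len(Q));continue
    from scipy.optimize import least_squares
    r=least_squares(lambda q:np.hypot(Q[:,0]-q[0],Q[:,1]-q[1])-.023,g,loss="soft_l1",f_scale=.0015)
    print(n,len(Q),"flange centre",r.x.round(4),"minus tcp",(r.x-g).round(4),"minus pocket",(r.x-c[i]).round(4))
E
python3 chk.py 0
```

```text
[ 0.57   -0.3139  0.1926] -8.32 [-7.e-04  3.e-04 -1.e+00] inc to pocket [[-0.1, 0.05, np.float64(9.96)], np.float64(0.003)] 0.04227173677717264
side 59 flange centre [ 0.571  -0.3153] minus tcp [ 0.001  -0.0014] minus pocket [ 0.002 -0.001]
top 47 flange centre [ 0.571  -0.3158] minus tcp [ 0.001  -0.0019] minus pocket [ 0.0021 -0.0015]
```

View pics/h0.png

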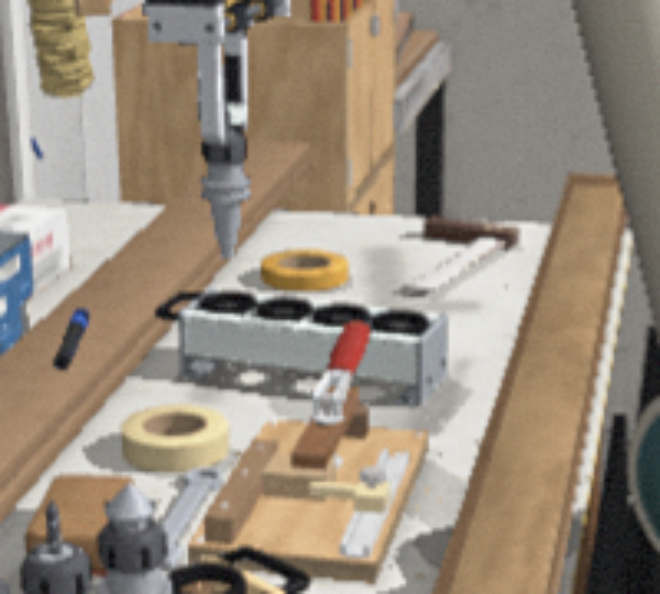

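The tool hangs upright over pocket 1; stud tip near (226,255) in the crop. Flange is about 2 mm off pocket centre, so I correct by (-0.22, -0.09) cm and lower.

{"op": "jog_arm", "data": {
  "increments": [
    [[-0.22,-0.09,0.5],0.003],
    [[-0.22,-0.09,1.5],0.003],
    [[-0.22,-0.09,2.5],0.003],
    [[-0.22,-0.09,3.5],0.003],
    [[-0.22,-0.09,4.5],0.003],
    [[-0.22,-0.09,5.5],0.003],
    [[-0.22,-0.09,6.5],0.003],
    [[-0.22,-0.09,7.5],0.003],
    [[-0.22,-0.09,8.5],0.003],
    [[-0.22,-0.09,9],0.003]
  ]
}}

```text
clock: 10.45
tool_pos: [0.5678, -0.3124, 0.1016]
tool_rot: [[0.989, -0.149, -0.001], [-0.149, -0.989, 0.001], [-0.002, -0.001, -1.0]]
ft_force: [0.3, -0.5, -4.1]
width: 0.0423
```

{"op": "jog_arm", "data": {
  "increments": [
    [[0,0,0.1],0],
    [[0,0,0.2],0],
    [[0,0,0.3],0],
    [[0,0,0.4],0],
    [[0,0,0.5],0],
    [[0,0,0.6],0],
    [[0,0,0.7],0],
    [[0,0,0.8],0],
    [[0,0,0.85],0],
    [[0,0,0.85],0]
  ]
}}

```text
clock: 11.45
tool_pos: [0.5682, -0.3128, 0.0943]
tool_rot: [[0.989, -0.149, -0.0], [-0.149, -0.989, -0.0], [-0.0, 0.0, -1.0]]
ft_force: [0.5, 1.6, -3.3]
width: 0.0423
```

{"op": "jog_arm", "data": {
  "increments": [
    [[0,0,0.03],0],
    [[0,0,0.06],0],
    [[0,0,0.09],0],
    [[0,0,0.12],0],
    [[0,0,0.12],0]
  ]
}}

```text
clock: 11.95
tool_pos: [0.5683, -0.3128, 0.0932]
tool_rot: [[0.989, -0.149, -0.0], [-0.149, -0.989, -0.0], [-0.0, 0.0, -1.0]]
ft_force: [0.0, 0.8, -4.2]
width: 0.0423
```

{"op": "jog_arm", "data": {
  "increments": [
    [[0,0,0.03],0],
    [[0,0,0.06],0],
    [[0,0,0.09],0],
    [[0,0,0.12],0],
    [[0,0,0.12],0]
  ]
}}

```text
clock: 12.45
tool_pos: [0.5686, -0.3129, 0.093]
tool_rot: [[0.989, -0.149, 0.001], [-0.149, -0.989, -0.001], [0.001, 0.001, -1.0]]
ft_force: [-1.1, 0.9, 3.3]
width: 0.042
```

Contact at 0.093 as predicted, about 7 N. Release and back off.

{"op": "jog_arm", "data": {
  "increments": [
    [[0,0,0],0],
    [[0,0,0],0],
    [[0,0,0],0],
    [[0,0,0],0],
    [[0,0,0],0],
    [[0,0,0],0]
  ],
  "claw": 1
}}

```text
clock: 13.05
tool_pos: [0.5683, -0.3128, 0.092]
tool_rot: [[0.989, -0.149, -0.0], [-0.149, -0.989, -0.0], [0.0, 0.0, -1.0]]
ft_force: [0.7, -0.3, -1.0]
width: 0.0867
```

{"op": "jog_arm", "data": {
  "increments": [
    [[0,0,-0.5],0],
    [[0,0,-1.5],0],
    [[0,0,-3],0],
    [[0,0,-4.5],0],
    [[0,0,-6],0],
    [[0,0,-7.5],0],
    [[0,0,-9],0],
    [[0,0,-10.3],0],
    [[0,0,-11.5],0],
    [[0,0,-12.5],0]
  ]
}}

```text
clock: 14.05
tool_pos: [0.5685, -0.3129, 0.2184]
tool_rot: [[0.989, -0.149, 0.001], [-0.149, -0.989, -0.001], [0.001, 0.001, -1.0]]
ft_force: [0.4, -0.2, 0.1]
width: 0.0938
```

{"op": "jog_arm", "data": {
  "increments": [
    [[-0.5,-1.5,0],0],
    [[-1.5,-4.5,0],0],
    [[-2.6,-8,0],0],
    [[-3.7,-11.5,0],0],
    [[-4.8,-15,0],0],
    [[-5.9,-18.5,0],0],
    [[-7,-22,0],0],
    [[-8.2,-25.5,0],0],
    [[-9.3,-29,0],0],
    [[-10.5,-32.5,0],0]
  ]
}}

```text
clock: 15.05
tool_pos: [0.511, 0.0266, 0.2165]
tool_rot: [[0.989, -0.148, -0.001], [-0.148, -0.989, 0.001], [-0.002, -0.0, -1.0]]
ft_force: [0.1, 0.3, -0.1]
width: 0.0939
```

{"op": "jog_arm", "data": {
  "increments": [
    [[-1.1,-3.5,0],-0.11],
    [[-2.2,-7,0],-0.22],
    [[-3.3,-10.5,0],-0.34],
    [[-4.4,-13.8,0],-0.46],
    [[-5.4,-17,0],-0.58],
    [[-6.3,-19.8,0],-0.7],
    [[-7,-22,0],-0.82],
    [[-7.6,-23.6,0],-0.94],
    [[-7.87,-24.53,0],-1.05],
    [[-7.87,-24.53,0],-1.118]
  ]
}}

```text
clock: 16.05
tool_pos: [0.4693, 0.2802, 0.2162]
tool_rot: [[0.561, 0.828, -0.002], [0.828, -0.561, 0.0], [-0.001, -0.002, -1.0]]
ft_force: [0.5, -0.5, -0.5]
width: 0.0938
```

```bash
cat >st.py <<'E'
import sys
from h import *
from plan import *
i=int(sys.argv[1])
p,d=snapshot("top");p1,d1=snapshot("side")   # also lets the arm settle
s_=bot.state();R=s_["tool_rot"];yaw=np.degrees(np.arctan2(R[1,0],R[0,0]))
print(s_["clock"],s_["tool_pos"].round(4),yaw.round(2),"inc to grasp",inc((*s_["tool_pos"],yaw),(*s[i],.093,SY)))
for n,dd in(("top",d),("side",d1)):
  W=cloud(dd,n).reshape(-1,3)
  from scipy.optimize import least_squares
  for nm,cc in(("tool",s[i]),("placed",c[i-1])):
    z=W[:,2]-.066;Q=W[(np.hypot(*(W[:,:2]-cc).T)<.03)&(z>.018)&(z<.052)];zq=Q[:,2]-.066
    if len(Q)<15:continue
    Rr=np.where(zq<.034,.0165,.020)
    r=least_squares(lambda q:np.hypot(Q[:,0]-q[0],Q[:,1]-q[1])-Rr,cc,loss="soft_l1",f_scale=.0015)
    F=W[(np.hypot(*(W[:,:2]-r.x).T)<.022)&(np.hypot(*(W[:,:2]-r.x).T)>.018)&(z>.008)&(z<.022)]
    print(n,nm,len(Q),(r.x-cc).round(4),"flange top z",np.median(F[:,2]).round(4) if len(F) else None)
cv2.imwrite(f"pics/p{i}.png",np.hstack([cv2.resize(p1[160:260,270:410,::-1],(560,400)),cv2.resize(p[165:265,400:460,::-1],(240,400))]))
E
python3 st.py 1
```

```text
16.15 [0.4697 0.2791 0.2163] 55.58 inc to grasp [[-0.08, 0.28, np.float64(12.33)], np.float64(-0.0)]
top tool 55 [-0.0007  0.0004] flange top z 0.0807
top placed 69 [-0.0002  0.0017] flange top z 0.0816
side tool 281 [0.0005 0.0002] flange top z 0.0824
side placed 128 [-0.0006  0.0008] flange top z 0.0817
```

View pics/p1.png

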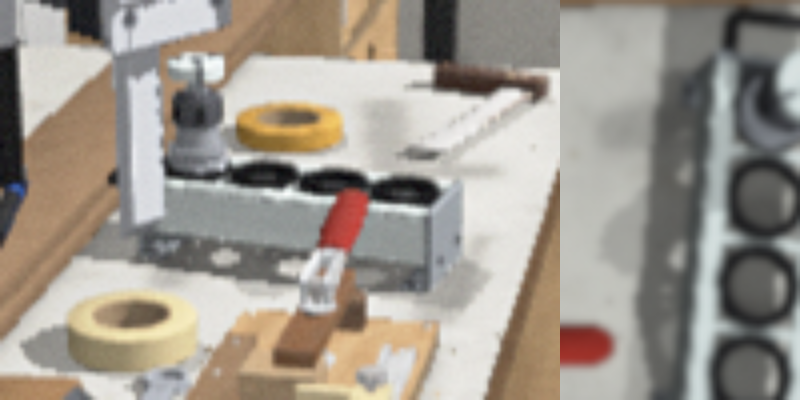

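Tool 1 sits flat in pocket 1 (crop (195,160)); flange top at 81.7 mm against 82 expected. Now the vee tool.

{"op": "jog_arm", "data": {
  "increments": [
    [[-0.08,0.28,0],0],
    [[-0.08,0.28,1.5],0],
    [[-0.08,0.28,3.5],0],
    [[-0.08,0.28,5.5],0],
    [[-0.08,0.28,7.5],0],
    [[-0.08,0.28,9.5],0],
    [[-0.08,0.28,11],0],
    [[-0.08,0.28,12],0],
    [[-0.08,0.28,12.33],0],
    [[-0.08,0.28,12.33],0]
  ]
}}

```text
clock: 17.15
tool_pos: [0.4732, 0.2761, 0.0936]
tool_rot: [[0.567, 0.824, -0.0], [0.824, -0.567, -0.0], [-0.0, -0.0, -1.0]]
ft_force: [0.9, -0.4, 0.4]
width: 0.0939
```

{"op": "jog_arm", "data": {
  "increments": [
    [[0,0,0],0],
    [[0,0,0],0],
    [[0,0,0],0],
    [[0,0,0],0],
    [[0,0,0],0],
    [[0,0,0],0],
    [[0,0,0],0],
    [[0,0,0],0],
    [[0,0,0],0],
    [[0,0,0],0]
  ],
  "claw": -1
}}

```text
clock: 18.15
tool_pos: [0.4727, 0.2765, 0.0937]
tool_rot: [[0.566, 0.824, -0.001], [0.824, -0.566, 0.0], [-0.0, -0.001, -1.0]]
ft_force: [-1.4, 0.8, 1.1]
width: 0.0294
```

{"op": "jog_arm", "data": {
  "increments": [
    [[0,0,-0.3],0],
    [[0,0,-1],0],
    [[0,0,-2],0],
    [[0,0,-3.2],0],
    [[0,0,-4.5],0],
    [[0,0,-6],0],
    [[0,0,-7.5],0],
    [[0,0,-8.7],0],
    [[0,0,-9.5],0],
    [[0,0,-10],0]
  ]
}}

```text
clock: 19.15
tool_pos: [0.4735, 0.2763, 0.1948]
tool_rot: [[0.566, 0.824, 0.001], [0.824, -0.566, 0.0], [0.001, 0.001, -1.0]]
ft_force: [0.4, -0.4, -3.3]
width: 0.0296
```

Width 29.5 mm is odd for a 40 mm nut; look before carrying on.

```bash
python3 - <<'E'
from h import *
p,d=snapshot("side");cv2.imwrite("pics/w1.png",cv2.resize(p[160:340,215:365,::-1],None,fx=3.3,fy=3.3,interpolation=cv2.INTER_CUBIC))
s=bot.state();print(s["tool_pos"],s["width"],s["ft_torque"],s["ft_force"])
E
```

```text
[0.47374788 0.27641758 0.1950943 ] 0.029840244551466905 [-0.00380425 -0.09557089  0.01697217] [ 0.62853005 -0.25746524 -4.28792705]
```

View pics/w1.png

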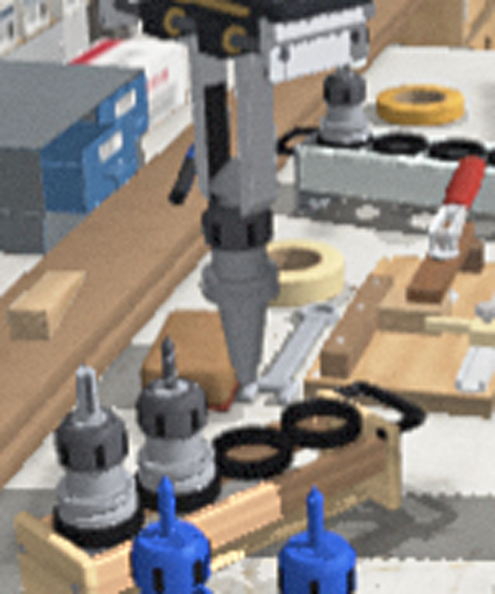

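```bash
cat >axis.py <<'E'
from h import *
from scipy.optimize import least_squares
# full revolved-profile fit of the held tool (below the fingers): x,y,z of origin + 2 tilts
def held(dd,g,z0,zlo=-.046,zhi=.034):
    H=[-.058,-.046,-.046,0,0,.016,.016,.034,.034,.053];Rr=[.0065,.0065,.0095,.016,.023,.023,.0165,.0165,.02,.02]
    Hs=np.concatenate([np.linspace(H[i],H[i+1],40) for i in range(9)]);Rs=np.concatenate([np.linspace(Rr[i],Rr[i+1],40) for i in range(9)])
    from scipy.spatial import cKDTree
    T=cKDTree(np.c_[Hs,Rs]);out=[]
    for n,d in dd.items():
        W=cloud(d,n).reshape(-1,3);z=W[:,2]-z0
        Q=W[(np.hypot(*(W[:,:2]-g).T)<.035)&(z>zlo)&(z<zhi)]
        if len(Q)<30:print(n,len(Q));continue
        def f(p):
            P=Q-[p[0],p[1],p[2]];a=np.array([p[3],p[4],1]);a/=np.linalg.norm(a)
            h=P@a;r=np.linalg.norm(P-h[:,None]*a,axis=1);return T.query(np.c_[h,r])[0]
        r=least_squares(f,[*g,z0,0,0],loss="soft_l1",f_scale=.001,x_scale=[.003,.003,.003,.05,.05],diff_step=1e-4)
        print(n,len(Q),"origin",r.x[:3].round(4),"tilt",r.x[3:].round(3),"res",np.median(f(r.x)).round(4));out.append(r.x)
    return out
if __name__=="__main__":
    s=bot.state();t=s["tool_pos"];print(t)
    held({n:snapshot(n)[1] for n in("side","top")},t[:2],t[2]-.027)
E
python3 axis.py
```

```text
[0.47374788 0.27641758 0.1950943 ]
side 584 origin [0.4733 0.2763 0.1691] tilt [ 0.005 -0.02 ] res 0.0008
top 120 origin [0.472  0.2779 0.1673] tilt [-0.018 -0.015] res 0.0006
```

The fit says the tool is held correctly (origin 27 mm below TCP, tilt ≤0.02), so the width reading is the odd one. Carry it over.

{"op": "jog_arm", "data": {
  "increments": [
    [[-0.8,0.6,0],0],
    [[-2.6,2.1,0],0],
    [[-5.2,4.2,0],0],
    [[-8.2,6.6,0],0],
    [[-11.4,9.1,0],0],
    [[-14.6,11.7,0],0],
    [[-17.8,14.2,0],0],
    [[-21,16.8,0],0],
    [[-24.2,19.3,0],0],
    [[-27.4,21.9,0],0]
  ]
}}

```text
clock: 20.3
tool_pos: [0.4975, -0.0757, 0.1932]
tool_rot: [[0.567, 0.824, -0.001], [0.824, -0.567, -0.0], [-0.001, -0.001, -1.0]]
ft_force: [0.6, 0.9, -3.7]
width: 0.0296
```

{"op": "jog_arm", "data": {
  "increments": [
    [[-3.2,2.5,0],0.11],
    [[-6.3,5,0],0.22],
    [[-9.2,7.3,0],0.34],
    [[-11.7,9.3,0],0.46],
    [[-13.9,11,0],0.58],
    [[-15.6,12.4,0],0.7],
    [[-16.9,13.4,0],0.82],
    [[-17.8,14.1,0],0.94],
    [[-18.3,14.5,0],1.05],
    [[-18.3,14.5,0],1.118]
  ]
}}

```text
clock: 21.3
tool_pos: [0.5134, -0.3081, 0.1926]
tool_rot: [[0.988, -0.154, -0.002], [-0.154, -0.988, 0.0], [-0.002, 0.0, -1.0]]
ft_force: [-0.2, 0.3, -3.9]
width: 0.0299
```

{"op": "jog_arm", "data": {
  "increments": [
    [[0,0,0],0],
    [[0,0,0],0],
    [[0,0,0],0]
  ]
}}

```text
clock: 21.6
tool_pos: [0.5141, -0.3064, 0.1935]
tool_rot: [[0.989, -0.148, -0.001], [-0.148, -0.989, 0.0], [-0.001, -0.0, -1.0]]
ft_force: [0.2, -0.5, -3.8]
width: 0.0298
```

```bash
python3 chk.py 1; python3 axis.py
```

```text
[ 0.5141 -0.3064  0.1935] -8.49 [-6.e-04  2.e-04 -1.e+00] inc to pocket [[-0.06, -0.03, np.float64(10.05)], np.float64(0.0)] 0.02979910150128328
side 59 flange centre [ 0.5152 -0.3082] minus tcp [ 0.0011 -0.0017] minus pocket [ 0.0016 -0.0021]
top 44 flange centre [ 0.5151 -0.3066] minus tcp [ 0.0009 -0.0002] minus pocket [ 0.0015 -0.0005]
[ 0.51432496 -0.30640214  0.19372458]
side 271 origin [ 0.5147 -0.3067  0.1674] tilt [-0.02  -0.054] res 0.0015
top 128 origin [ 0.5149 -0.3061  0.166 ] tilt [ 0.015 -0.015] res 0.0006
```

{"op": "jog_arm", "data": {
  "increments": [
    [[-0.15,-0.05,0.5],0],
    [[-0.15,-0.05,1.5],0],
    [[-0.15,-0.05,2.5],0],
    [[-0.15,-0.05,3.5],0],
    [[-0.15,-0.05,4.5],0],
    [[-0.15,-0.05,5.5],0],
    [[-0.15,-0.05,6.5],0],
    [[-0.15,-0.05,7.5],0],
    [[-0.15,-0.05,8.5],0],
    [[-0.15,-0.05,9],0]
  ]
}}

```text
clock: 22.8
tool_pos: [0.5126, -0.3055, 0.1024]
tool_rot: [[0.989, -0.149, -0.001], [-0.149, -0.989, 0.001], [-0.001, -0.001, -1.0]]
ft_force: [-0.1, 0.9, -4.5]
width: 0.0299
```

{"op": "jog_arm", "data": {
  "increments": [
    [[0,0,0.1],0],
    [[0,0,0.2],0],
    [[0,0,0.3],0],
    [[0,0,0.4],0],
    [[0,0,0.5],0],
    [[0,0,0.6],0],
    [[0,0,0.7],0],
    [[0,0,0.75],0],
    [[0,0,0.8],0],
    [[0,0,0.8],0]
  ]
}}

```text
clock: 23.8
tool_pos: [0.5131, -0.3058, 0.0957]
tool_rot: [[0.989, -0.149, -0.0], [-0.149, -0.989, 0.0], [-0.0, 0.0, -1.0]]
ft_force: [0.6, -0.1, -4.3]
width: 0.0295
```

{"op": "jog_arm", "data": {
  "increments": [
    [[0,0,0.03],0],
    [[0,0,0.06],0],
    [[0,0,0.09],0],
    [[0,0,0.12],0],
    [[0,0,0.15],0],
    [[0,0,0.15],0]
  ]
}}

```text
clock: 24.4
tool_pos: [0.5131, -0.3058, 0.0942]
tool_rot: [[0.989, -0.149, -0.0], [-0.149, -0.989, -0.0], [-0.0, 0.0, -1.0]]
ft_force: [-0.7, -0.4, -3.7]
width: 0.0298
```

{"op": "jog_arm", "data": {
  "increments": [
    [[0,0,0.03],0],
    [[0,0,0.06],0],
    [[0,0,0.09],0],
    [[0,0,0.1],0],
    [[0,0,0.1],0]
  ]
}}

```text
clock: 24.9
tool_pos: [0.5133, -0.3059, 0.0936]
tool_rot: [[0.989, -0.149, 0.0], [-0.149, -0.989, -0.0], [0.001, 0.0, -1.0]]
ft_force: [0.2, 1.4, -1.3]
width: 0.0295
```

Contact at the height it was gripped. Release, return to the drill.

{"op": "jog_arm", "data": {
  "increments": [
    [[0,0,0.03],0],
    [[0,0,0.03],0],
    [[0,0,0.03],0],
    [[0,0,0.03],0],
    [[0,0,0.03],0],
    [[0,0,0.03],0],
    [[0,0,0.03],0]
  ],
  "claw": 1
}}

```text
clock: 25.6
tool_pos: [0.5131, -0.3059, 0.093]
tool_rot: [[0.989, -0.149, 0.0], [-0.149, -0.989, -0.0], [0.0, 0.0, -1.0]]
ft_force: [0.7, -0.4, 0.2]
width: 0.0821
```

{"op": "jog_arm", "data": {
  "increments": [
    [[0,0,-0.5],0],
    [[0,0,-1.5],0],
    [[0,0,-3],0],
    [[0,0,-4.5],0],
    [[0,0,-6],0],
    [[0,0,-7.5],0],
    [[0,0,-9],0],
    [[0,0,-10.3],0],
    [[0,0,-11.5],0],
    [[0,0,-12.5],0]
  ]
}}

```text
clock: 26.6
tool_pos: [0.5132, -0.3059, 0.2193]
tool_rot: [[0.989, -0.149, 0.001], [-0.149, -0.989, -0.001], [0.001, 0.001, -1.0]]
ft_force: [0.0, 0.3, 0.0]
width: 0.094
```

{"op": "jog_arm", "data": {
  "increments": [
    [[-0.3,-1.5,0],0],
    [[-0.8,-4.8,0],0],
    [[-1.4,-8.5,0],0],
    [[-2,-12.2,0],0],
    [[-2.6,-16,0],0],
    [[-3.3,-19.7,0],0],
    [[-3.9,-23.4,0],0],
    [[-4.5,-27.1,0],0],
    [[-5.1,-30.8,0],0],
    [[-5.8,-34.5,0],0]
  ]
}}

```text
clock: 27.6
tool_pos: [0.5056, 0.0464, 0.2174]
tool_rot: [[0.989, -0.148, -0.001], [-0.148, -0.989, 0.001], [-0.002, -0.0, -1.0]]
ft_force: [-0.5, 0.7, 0.4]
width: 0.0944
```

{"op": "jog_arm", "data": {
  "increments": [
    [[-0.6,-3.7,0],-0.11],
    [[-1.2,-7.4,0],-0.22],
    [[-1.8,-11.1,0],-0.34],
    [[-2.4,-14.8,0],-0.46],
    [[-3,-18.3,0],-0.58],
    [[-3.5,-21.6,0],-0.7],
    [[-4,-24.4,0],-0.82],
    [[-4.3,-26.4,0],-0.94],
    [[-4.5,-27.55,0],-1.05],
    [[-4.5,-27.55,0],-1.118]
  ]
}}

```text
clock: 28.6
tool_pos: [0.5016, 0.3253, 0.2169]
tool_rot: [[0.561, 0.828, -0.002], [0.828, -0.561, 0.0], [-0.001, -0.002, -1.0]]
ft_force: [-0.7, -0.4, 0.1]
width: 0.094
```

```bash
python3 st.py 2
```

```text
28.7 [0.5018 0.3238 0.217 ] 55.58 inc to grasp [[0.02, 0.16, np.float64(12.4)], np.float64(-0.0)]
top tool 69 [-0.0003  0.0011] flange top z 0.0813
top placed 67 [-0.0009  0.0014] flange top z 0.0812
side tool 291 [0.0006 0.0002] flange top z 0.0823
side placed 130 [-0.0011  0.0005] flange top z 0.0818
```

{"op": "jog_arm", "data": {
  "increments": [
    [[0,0.08,0],0],
    [[0,0.08,1.5],0],
    [[0,0.08,3.5],0],
    [[0,0.08,5.5],0],
    [[0,0.08,7.5],0],
    [[0,0.08,9.5],0],
    [[0,0.08,11],0],
    [[0,0.08,12],0],
    [[0,0.08,12.4],0],
    [[0,0.08,12.4],0]
  ]
}}

```text
clock: 29.7
tool_pos: [0.504, 0.3224, 0.0937]
tool_rot: [[0.567, 0.824, -0.001], [0.824, -0.567, -0.0], [-0.001, -0.0, -1.0]]
ft_force: [-1.0, 0.7, 0.9]
width: 0.0936
```

{"op": "jog_arm", "data": {
  "increments": [
    [[0,0,0],0],
    [[0,0,0],0],
    [[0,0,0],0],
    [[0,0,0],0],
    [[0,0,0],0],
    [[0,0,0],0],
    [[0,0,0],0],
    [[0,0,0],0],
    [[0,0,0],0],
    [[0,0,0],0]
  ],
  "claw": -1
}}

```text
clock: 30.7
tool_pos: [0.5037, 0.3229, 0.0939]
tool_rot: [[0.566, 0.824, -0.001], [0.824, -0.566, 0.0], [-0.0, -0.001, -1.0]]
ft_force: [-1.0, 0.2, 1.1]
width: 0.0284
```

{"op": "jog_arm", "data": {
  "increments": [
    [[0,0,-0.3],0],
    [[0,0,-1],0],
    [[0,0,-2],0],
    [[0,0,-3.2],0],
    [[0,0,-4.5],0],
    [[0,0,-6],0],
    [[0,0,-7.5],0],
    [[0,0,-8.7],0],
    [[0,0,-9.5],0],
    [[0,0,-10],0]
  ]
}}

```text
clock: 31.7
tool_pos: [0.5044, 0.3227, 0.195]
tool_rot: [[0.566, 0.824, 0.001], [0.824, -0.566, 0.0], [0.001, 0.001, -1.0]]
ft_force: [0.1, 0.2, -4.4]
width: 0.0281
```

```bash
python3 axis.py
```

```text
[0.50435334 0.32273745 0.19503908]
side 628 origin [0.5048 0.3229 0.1684] tilt [-0.001 -0.001] res 0.0008
top 128 origin [0.504  0.325  0.1676] tilt [ 0.02  -0.014] res 0.0007
```

Held upright. Carry to pocket 3.

{"op": "jog_arm", "data": {
  "increments": [
    [[-0.9,0.5,0],0],
    [[-3,1.75,0],0],
    [[-6,3.5,0],0],
    [[-9.5,5.55,0],0],
    [[-13.1,7.65,0],0],
    [[-16.7,9.75,0],0],
    [[-20.3,11.85,0],0],
    [[-23.9,13.95,0],0],
    [[-27.5,16.05,0],0],
    [[-31.2,18.2,0],0]
  ]
}}

```text
clock: 32.8
tool_pos: [0.476, -0.0395, 0.1934]
tool_rot: [[0.566, 0.824, -0.001], [0.824, -0.566, -0.0], [-0.001, -0.001, -1.0]]
ft_force: [1.1, -0.6, -5.2]
width: 0.0283
```

{"op": "jog_arm", "data": {
  "increments": [
    [[-3.6,2.1,0],0.11],
    [[-7.2,4.2,0],0.22],
    [[-10.7,6.25,0],0.34],
    [[-13.9,8.1,0],0.46],
    [[-16.6,9.7,0],0.58],
    [[-18.9,11,0],0.7],
    [[-20.7,12.1,0],0.82],
    [[-21.9,12.8,0],0.94],
    [[-22.6,13.2,0],1.05],
    [[-22.6,13.2,0],1.118]
  ]
}}

```text
clock: 33.8
tool_pos: [0.4568, -0.3001, 0.193]
tool_rot: [[0.988, -0.154, -0.002], [-0.154, -0.988, 0.0], [-0.002, 0.0, -1.0]]
ft_force: [-0.7, 0.0, -4.5]
width: 0.0283
```

{"op": "jog_arm", "data": {
  "increments": [
    [[0,0,0],0],
    [[0,0,0],0],
    [[0,0,0],0]
  ]
}}

```text
clock: 34.1
tool_pos: [0.4578, -0.2983, 0.1937]
tool_rot: [[0.989, -0.148, -0.001], [-0.148, -0.989, 0.0], [-0.001, -0.0, -1.0]]
ft_force: [-0.2, 0.1, -4.6]
width: 0.0285
```

```bash
python3 chk.py 2; python3 axis.py
```

```text
[ 0.4578 -0.2983  0.1937] -8.48 [-6.e-04  3.e-04 -1.e+00] inc to pocket [[0.03, -0.06, np.float64(10.07)], np.float64(0.0)] 0.028525498786293825
side 63 flange centre [ 0.4578 -0.301 ] minus tcp [-0.0001 -0.0027] minus pocket [-0.0004 -0.0033]
top 29 flange centre [ 0.4589 -0.2984] minus tcp [ 0.001  -0.0002] minus pocket [ 0.0006 -0.0007]
[ 0.45809873 -0.29836113  0.19392934]
side 273 origin [ 0.4581 -0.2994  0.1684] tilt [ 0.032 -0.014] res 0.0015
top 79 origin [ 0.4579 -0.2991  0.1659] tilt [0.037 0.009] res 0.0006
```

{"op": "jog_arm", "data": {
  "increments": [
    [[0,-0.08,0.5],0],
    [[0,-0.08,1.5],0],
    [[0,-0.08,2.5],0],
    [[0,-0.08,3.5],0],
    [[0,-0.08,4.5],0],
    [[0,-0.08,5.5],0],
    [[0,-0.08,6.5],0],
    [[0,-0.08,7.5],0],
    [[0,-0.08,8.5],0],
    [[0,-0.08,9],0]
  ]
}}

```text
clock: 35.3
tool_pos: [0.4579, -0.2974, 0.1027]
tool_rot: [[0.989, -0.149, -0.001], [-0.149, -0.989, 0.001], [-0.001, -0.001, -1.0]]
ft_force: [-0.3, 0.2, -4.7]
width: 0.0281
```

{"op": "jog_arm", "data": {
  "increments": [
    [[0,0,0.1],0],
    [[0,0,0.2],0],
    [[0,0,0.3],0],
    [[0,0,0.4],0],
    [[0,0,0.5],0],
    [[0,0,0.6],0],
    [[0,0,0.7],0],
    [[0,0,0.75],0],
    [[0,0,0.8],0],
    [[0,0,0.8],0]
  ]
}}

```text
clock: 36.3
tool_pos: [0.4583, -0.2978, 0.0959]
tool_rot: [[0.989, -0.149, -0.0], [-0.149, -0.989, 0.0], [-0.0, -0.0, -1.0]]
ft_force: [-0.1, -0.3, -4.8]
width: 0.0282
```

{"op": "jog_arm", "data": {
  "increments": [
    [[0,0,0.03],0],
    [[0,0,0.06],0],
    [[0,0,0.09],0],
    [[0,0,0.12],0],
    [[0,0,0.15],0],
    [[0,0,0.18],0],
    [[0,0,0.18],0]
  ]
}}

```text
clock: 37.0
tool_pos: [0.4583, -0.2978, 0.0941]
tool_rot: [[0.989, -0.149, -0.0], [-0.149, -0.989, -0.0], [-0.0, 0.0, -1.0]]
ft_force: [0.9, -0.1, -5.3]
width: 0.0282
```

{"op": "jog_arm", "data": {
  "increments": [
    [[0,0,0.03],0],
    [[0,0,0.06],0],
    [[0,0,0.09],0],
    [[0,0,0.1],0],
    [[0,0,0.1],0]
  ]
}}

```text
clock: 37.5
tool_pos: [0.4585, -0.2979, 0.0938]
tool_rot: [[0.989, -0.149, 0.001], [-0.149, -0.989, -0.001], [0.001, 0.0, -1.0]]
ft_force: [-1.6, 1.6, 2.2]
width: 0.0282
```

{"op": "jog_arm", "data": {
  "increments": [
    [[0,0,0],0],
    [[0,0,0],0],
    [[0,0,0],0],
    [[0,0,0],0],
    [[0,0,0],0],
    [[0,0,0],0],
    [[0,0,0],0]
  ],
  "claw": 1
}}

```text
clock: 38.2
tool_pos: [0.4584, -0.2978, 0.0932]
tool_rot: [[0.989, -0.149, 0.0], [-0.149, -0.989, -0.0], [0.0, 0.0, -1.0]]
ft_force: [-0.1, 0.2, -0.4]
width: 0.0808
```

{"op": "jog_arm", "data": {
  "increments": [
    [[0,0,-0.5],0],
    [[0,0,-1.5],0],
    [[0,0,-3],0],
    [[0,0,-4.5],0],
    [[0,0,-6],0],
    [[0,0,-7.5],0],
    [[0,0,-9],0],
    [[0,0,-10.3],0],
    [[0,0,-11.5],0],
    [[0,0,-12.5],0]
  ]
}}

```text
clock: 39.2
tool_pos: [0.4585, -0.2979, 0.2195]
tool_rot: [[0.989, -0.149, 0.001], [-0.149, -0.989, -0.001], [0.001, 0.001, -1.0]]
ft_force: [0.1, 0.4, -0.2]
width: 0.094
```

{"op": "jog_arm", "data": {
  "increments": [
    [[-0.1,-1.5,0],0],
    [[-0.2,-4.8,0],0],
    [[-0.3,-8.7,0],0],
    [[-0.4,-12.6,0],0],
    [[-0.5,-16.5,0],0],
    [[-0.7,-20.4,0],0],
    [[-0.8,-24.3,0],0],
    [[-0.9,-28.2,0],0],
    [[-1.1,-32.1,0],0],
    [[-1.2,-36,0],0]
  ]
}}

```text
clock: 40.2
tool_pos: [0.4987, 0.0625, 0.2176]
tool_rot: [[0.989, -0.148, -0.002], [-0.148, -0.989, 0.0], [-0.002, -0.0, -1.0]]
ft_force: [0.1, 0.2, -0.5]
width: 0.0939
```

{"op": "jog_arm", "data": {
  "increments": [
    [[-0.1,-3.9,0],-0.11],
    [[-0.3,-7.8,0],-0.22],
    [[-0.4,-11.7,0],-0.34],
    [[-0.6,-15.6,0],-0.46],
    [[-0.7,-19.5,0],-0.58],
    [[-0.8,-23.2,0],-0.7],
    [[-0.9,-26.6,0],-0.82],
    [[-1,-29.2,0],-0.94],
    [[-1.08,-31.1,0],-1.05],
    [[-1.08,-31.1,0],-1.118]
  ]
}}

```text
clock: 41.2
tool_pos: [0.5339, 0.3724, 0.2166]
tool_rot: [[0.561, 0.828, -0.003], [0.828, -0.561, 0.0], [-0.001, -0.002, -1.0]]
ft_force: [0.1, -0.7, 0.7]
width: 0.0943
```

```bash
python3 st.py 3
```

```text
41.3 [0.534  0.3702 0.217 ] 55.59 inc to grasp [[-0.02, 0.13, np.float64(12.4)], np.float64(0.0)]
top tool 73 [0.0001 0.0003] flange top z 0.0818
top placed 74 [-0.0006  0.0005] flange top z 0.0811
side tool 315 [0.0009 0.0001] flange top z 0.0826
side placed 134 [ 0.0001 -0.0005] flange top z 0.0811
```

{"op": "jog_arm", "data": {
  "increments": [
    [[0,0.05,0],0],
    [[0,0.05,1.5],0],
    [[0,0.05,3.5],0],
    [[0,0.05,5.5],0],
    [[0,0.05,7.5],0],
    [[0,0.05,9.5],0],
    [[0,0.05,11],0],
    [[0,0.05,12],0],
    [[0,0.05,12.4],0],
    [[0,0.05,12.4],0]
  ]
}}

```text
clock: 42.3
tool_pos: [0.5358, 0.3686, 0.094]
tool_rot: [[0.567, 0.824, -0.0], [0.824, -0.567, -0.0], [-0.001, -0.0, -1.0]]
ft_force: [0.8, -0.1, 0.4]
width: 0.0936
```

{"op": "jog_arm", "data": {
  "increments": [
    [[0,0,0],0],
    [[0,0,0],0],
    [[0,0,0],0],
    [[0,0,0],0],
    [[0,0,0],0],
    [[0,0,0],0],
    [[0,0,0],0],
    [[0,0,0],0],
    [[0,0,0],0],
    [[0,0,0],0]
  ],
  "claw": -1
}}

```text
clock: 43.3
tool_pos: [0.5355, 0.3691, 0.0941]
tool_rot: [[0.566, 0.824, -0.001], [0.824, -0.566, 0.0], [-0.0, -0.001, -1.0]]
ft_force: [-1.6, 0.4, 0.2]
width: 0.0282
```

{"op": "jog_arm", "data": {
  "increments": [
    [[0,0,-0.3],0],
    [[0,0,-1],0],
    [[0,0,-2],0],
    [[0,0,-3.2],0],
    [[0,0,-4.5],0],
    [[0,0,-6],0],
    [[0,0,-7.5],0],
    [[0,0,-8.7],0],
    [[0,0,-9.5],0],
    [[0,0,-10],0]
  ]
}}

```text
clock: 44.3
tool_pos: [0.5362, 0.369, 0.1953]
tool_rot: [[0.566, 0.824, 0.001], [0.824, -0.566, 0.001], [0.001, 0.001, -1.0]]
ft_force: [0.9, -0.2, -5.8]
width: 0.0283
```

```bash
python3 axis.py
```

```text
[0.53624334 0.3689614  0.19532182]
side 668 origin [0.537  0.3689 0.1686] tilt [-0.001 -0.007] res 0.0008
top 166 origin [0.5364 0.3703 0.167 ] tilt [0.011 0.004] res 0.0007
```

{"op": "jog_arm", "data": {
  "increments": [
    [[-1,0.4,0],0],
    [[-3.2,1.35,0],0],
    [[-6.5,2.75,0],0],
    [[-10.2,4.35,0],0],
    [[-14.1,6,0],0],
    [[-18,7.65,0],0],
    [[-22,9.35,0],0],
    [[-26,11.1,0],0],
    [[-30,12.8,0],0],
    [[-34,14.5,0],0]
  ]
}}

```text
clock: 45.4
tool_pos: [0.461, 0.0045, 0.1936]
tool_rot: [[0.566, 0.824, -0.001], [0.824, -0.566, -0.001], [-0.001, -0.001, -1.0]]
ft_force: [1.3, 0.3, -5.5]
width: 0.0281
```

{"op": "jog_arm", "data": {
  "increments": [
    [[-3.9,1.66,0],0.11],
    [[-7.8,3.32,0],0.22],
    [[-11.6,4.94,0],0.34],
    [[-15.3,6.52,0],0.46],
    [[-18.8,8.01,0],0.58],
    [[-21.9,9.33,0],0.7],
    [[-24.5,10.44,0],0.82],
    [[-26.5,11.3,0],0.94],
    [[-27.8,11.84,0],1.05],
    [[-27.8,11.84,0],1.118]
  ]
}}

```text
clock: 46.4
tool_pos: [0.4014, -0.2917, 0.1934]
tool_rot: [[0.988, -0.155, -0.002], [-0.155, -0.988, -0.001], [-0.002, 0.001, -1.0]]
ft_force: [0.2, 1.0, -5.8]
width: 0.028
```

{"op": "jog_arm", "data": {
  "increments": [
    [[0,0,0],0],
    [[0,0,0],0],
    [[0,0,0],0]
  ]
}}

```text
clock: 46.7
tool_pos: [0.4027, -0.2892, 0.194]
tool_rot: [[0.989, -0.147, -0.0], [-0.147, -0.989, 0.0], [-0.0, -0.0, -1.0]]
ft_force: [-0.1, -0.1, -5.2]
width: 0.0283
```

```bash
python3 chk.py 3; python3 axis.py
```

```text
[ 0.4027 -0.2892  0.194 ] -8.47 [-4.e-04  3.e-04 -1.e+00] inc to pocket [[0.02, 0.03, np.float64(10.1)], np.float64(0.0)] 0.02826362079361411
side 62 flange centre [ 0.4036 -0.2917] minus tcp [ 0.0009 -0.0025] minus pocket [ 0.0007 -0.0022]
top 13
[ 0.40300943 -0.2892435   0.19415063]
side 285 origin [ 0.4033 -0.29    0.1676] tilt [-0.01   0.004] res 0.0015
top 25
```

Within 1 mm of pocket 4; lower it.

{"op": "jog_arm", "data": {
  "increments": [
    [[-0.05,-0.05,0.5],0],
    [[-0.05,-0.05,1.5],0],
    [[-0.05,-0.05,2.5],0],
    [[-0.05,-0.05,3.5],0],
    [[-0.05,-0.05,4.5],0],
    [[-0.05,-0.05,5.5],0],
    [[-0.05,-0.05,6.5],0],
    [[-0.05,-0.05,7.5],0],
    [[-0.05,-0.05,8.5],0],
    [[-0.05,-0.05,9],0]
  ]
}}

```text
clock: 47.9
tool_pos: [0.4022, -0.2887, 0.103]
tool_rot: [[0.989, -0.149, -0.001], [-0.149, -0.989, 0.001], [-0.001, -0.001, -1.0]]
ft_force: [-1.0, 1.1, -4.9]
width: 0.0282
```

{"op": "jog_arm", "data": {
  "increments": [
    [[0,0,0.1],0],
    [[0,0,0.2],0],
    [[0,0,0.3],0],
    [[0,0,0.4],0],
    [[0,0,0.5],0],
    [[0,0,0.6],0],
    [[0,0,0.7],0],
    [[0,0,0.75],0],
    [[0,0,0.8],0],
    [[0,0,0.8],0]
  ]
}}

```text
clock: 48.9
tool_pos: [0.4027, -0.2891, 0.0961]
tool_rot: [[0.989, -0.149, -0.0], [-0.149, -0.989, 0.0], [-0.0, -0.0, -1.0]]
ft_force: [0.8, -0.5, -5.4]
width: 0.028
```

{"op": "jog_arm", "data": {
  "increments": [
    [[0,0,0.03],0],
    [[0,0,0.06],0],
    [[0,0,0.09],0],
    [[0,0,0.12],0],
    [[0,0,0.15],0],
    [[0,0,0.18],0],
    [[0,0,0.18],0]
  ]
}}

```text
clock: 49.6
tool_pos: [0.4026, -0.2891, 0.0943]
tool_rot: [[0.989, -0.149, -0.0], [-0.149, -0.989, -0.0], [-0.0, 0.0, -1.0]]
ft_force: [0.1, -0.2, -5.2]
width: 0.0279
```

{"op": "jog_arm", "data": {
  "increments": [
    [[0,0,0.03],0],
    [[0,0,0.06],0],
    [[0,0,0.09],0],
    [[0,0,0.1],0],
    [[0,0,0.1],0]
  ]
}}

```text
clock: 50.1
tool_pos: [0.4029, -0.2893, 0.094]
tool_rot: [[0.989, -0.149, 0.001], [-0.149, -0.989, -0.001], [0.001, 0.001, -1.0]]
ft_force: [-1.3, 1.4, 3.2]
width: 0.0276
```

Seated. Release, rise, move aside, inspect.

{"op": "jog_arm", "data": {
  "increments": [
    [[0,0,0],0],
    [[0,0,0],0],
    [[0,0,0],0],
    [[0,0,0],0],
    [[0,0,0],0],
    [[0,0,0],0],
    [[0,0,0],0]
  ],
  "claw": 1
}}

```text
clock: 50.8
tool_pos: [0.4027, -0.2892, 0.0933]
tool_rot: [[0.989, -0.149, -0.0], [-0.149, -0.989, -0.0], [0.0, 0.0, -1.0]]
ft_force: [0.4, -0.2, 0.0]
width: 0.0807
```

{"op": "jog_arm", "data": {
  "increments": [
    [[0,0,-0.5],0],
    [[0,0,-1.5],0],
    [[0,0,-3],0],
    [[0,0,-4.5],0],
    [[0,0,-6],0],
    [[0,0,-7.5],0],
    [[0,0,-9],0],
    [[0,0,-10.5],0],
    [[0,0,-12],0],
    [[0,0,-13.5],0]
  ]
}}

```text
clock: 51.8
tool_pos: [0.4028, -0.2892, 0.23]
tool_rot: [[0.989, -0.149, 0.001], [-0.149, -0.989, -0.001], [0.001, 0.001, -1.0]]
ft_force: [-0.2, -0.2, -0.8]
width: 0.0939
```

{"op": "jog_arm", "data": {
  "increments": [
    [[0,-1.5,0],0],
    [[0,-4.5,0],0],
    [[0,-8,0],0],
    [[0,-11.5,0],0],
    [[0,-15,0],0],
    [[0,-18.5,0],0],
    [[0,-22,0],0],
    [[0,-24,0],0],
    [[0,-25,0],0],
    [[0,-25,0],0]
  ]
}}

```text
clock: 52.8
tool_pos: [0.4394, -0.0405, 0.2282]
tool_rot: [[0.989, -0.146, -0.0], [-0.146, -0.989, 0.0], [-0.0, -0.0, -1.0]]
ft_force: [0.8, -1.0, -0.0]
width: 0.0942
```

```bash
python3 - <<'E'
from h import *
from plan import c
import axis
p,d=snapshot("side");p2,d2=snapshot("top")
for cc in c:
    print("pocket",cc.round(4));axis.held({"side":d,"top":d2},cc,.066,.002,.05)
cv2.imwrite("pics/end.png",np.hstack([cv2.resize(p[150:260,270:400,::-1],(520,440)),cv2.resize(p2[160:270,400:460,::-1],(240,440))]))
print(bot.state()["clock"])
E
```

```text
pocket [ 0.569  -0.3143]
side 205 origin [ 0.5686 -0.3148  0.0667] tilt [-0.01   0.011] res 0.0018
top 158 origin [ 0.5684 -0.3131  0.0663] tilt [0.008 0.008] res 0.0007
pocket [ 0.5136 -0.306 ]
side 217 origin [ 0.5145 -0.3053  0.0681] tilt [-0.028 -0.012] res 0.0017
top 169 origin [ 0.5146 -0.3051  0.0664] tilt [-0.03   0.008] res 0.0008
pocket [ 0.4582 -0.2978]
side 224 origin [ 0.461  -0.2976  0.0686] tilt [-0.052 -0.024] res 0.0015
top 162 origin [ 0.4583 -0.2971  0.0658] tilt [-0.002 -0.002] res 0.0008
pocket [ 0.4028 -0.2895]
side 222 origin [ 0.4034 -0.2909  0.0681] tilt [-0.025  0.039] res 0.0016
top 149 origin [ 0.4022 -0.2888  0.0664] tilt [-0.019  0.002] res 0.0008
52.9
```

View pics/end.png

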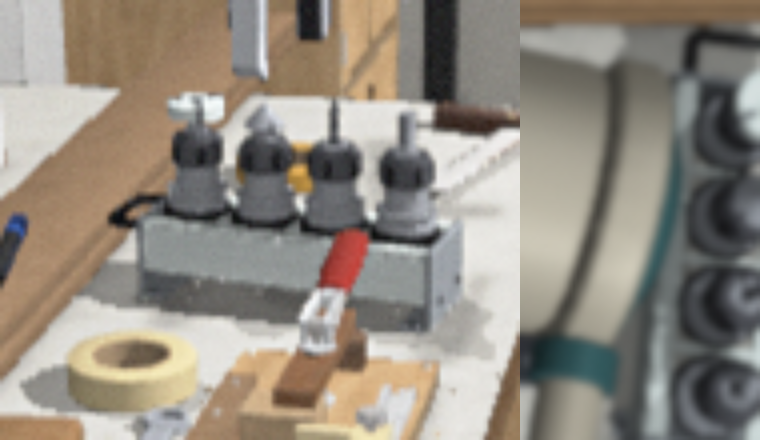

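All four stand flat and upright in the cassette: surfacing, vee, drill and straight at about (195,160), (265,180), (333,185) and (405,190), counting from the handle. The arm is clear, so I hand in.

```bash
python3 -c "
from bench import bot
print(bot.state()['joint_vel'].round(1));print(bot.hand_in())"
```

```text
[-1.1  0.2 -0.3 -0.1  0.  -0. ]
the job is handed in; nothing more can be done
None
```

I moved all four tool holders from the stand to the cassette in the same order. From the handle end they are surfacing, vee, drill and straight. Each was lowered slowly until the force reading showed light contact, then released. I handed the job in at about 53 s with the gripper open and clear of everything. It reported no verdict.

**Last checks, top camera:**
- Flange heights are 65.8–66.4 mm, against 66 mm nominal.
- The tools are within about 1.5 mm of the pocket centres I measured.
- Tilt is at most 0.03 rad.

**What disagreed:**
- **Side camera:** its fits were noisier, with residuals of about 1.6 mm. They gave heights up to 68.6 mm, one position offset of 2.8 mm and one tilt of about 0.057 rad. All of these are still inside the limits, and the final picture shows the tools upright and flat.
- **Cassette position:** a ring fit in the side picture put the cassette about 9 mm off in y. I rejected it because the pocket outlines from the top-camera fit matched both pictures.
- **Gripper opening:** it read 42 mm on the first nut but only 28–30 mm on the other three, although every nut is 40 mm wide. The camera fits showed each of those three held at the right height and close to upright, so I carried on. I did not find the cause.

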